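Set the extraction iris and start the extractor

ROBOT

A 6-joint arm with a two-finger parallel gripper is mounted at the origin on the work surface. World frame = base frame: x ahead of the robot, y to its left, z up, the work surface at z = 0. Lengths are in m, angles in rad, forces in N, time in s.
With the tool pointing down it reaches from about 0.3 to 0.875 m from the base axis. Payload 6.4 kg.
Tool frame: the origin (TCP) lies between the finger pads; the fingertips stand 8 mm ahead of it and the grasp point (between the pads) lies 11 mm behind it; z points along the fingers, y is the direction in which the jaws open and shut (so a half turn about z gives the same grasp; the last joint's range is limited). The gripper opens to 85 mm and grips with 20 to 120 N. Pads are 22 mm wide; open, the fingers measure 114 mm over their backs; the gripper's body (76 mm by 85 mm) begins 54 mm behind the grasp point. The pads swing forward as they close: fully open they stand 13 mm farther back than shut.
Start: joints at [1.062, 0.181, 1.607, -0, 1.354, -0.206], TCP at [0.171, 0.549, 0.239] pointing down, gripper open.
Joint ranges: [-2.99, 2.99], [-0.89, 2.07], [0.3, 2.58], [-1.14, 4.28], [0, 2.63], [-3.12, 3.12]. Speed limits (rad/s): [2.57, 2.57, 3.01, 3.14, 3.14, 3.14].

INTERFACE

Orientations are given as a unit quaternion [w, x, y, z].
In Python, from bench import monitor, viewer, workorder, spotter gives the robot as it stands. The module is installed in compiled form; this text tells all that it offers.
- The arm moves only by the tool move_arm, never from a script. Its argument "motion" is a list of rows, each a list of 3 entries, a list of its own where there are three numbers: the shift along the tool's x, y, z in units of 60 mm (1.0 is 60 mm), then the turn, a rotation vector about the tool's x, y, z in units of 8 degrees (1.0 is 8 degrees), then the opening in per cent of the stroke, from 0 (shut) to 100 (fully open). In form: [[[dx, dy, dz], [rx, ry, rz], grip], ...]. A call has 1 to 10 rows; each row is the pose to reach, as a shift and turn from the pose commanded when the call began, along the tool's axes at that moment; what a row does not reach only later rows make up. A row lasts 1/8 s, in which the tool goes at most 62.5 mm and 10.7 degrees, less where a joint would pass 70% of its speed; a pose out of reach is approached as far as the arm can. A call with a gripper value outside its range is refused whole. The fingers move at their own pace and stop on an object; the grip force is fixed at half the most. Time passes only in rows, so rows that repeat a pose let the fingers close. It gives the time, the measured TCP pose, the force and the opening at its end, in the units of the state.
- monitor.get_obs(): the state, without advancing time (a new reading comes with each control period).
- viewer.camera(name): name is "scene" or "side" or "wrist"; returns the picture (480x640x3 uint8, blue, green, red); there is no depth.
- viewer.calibration(name): a dict with "fovy" (degrees; the focal length in pixels is half the picture's height over the tangent of half this angle, whatever the lens; pixels are square), "cx", "cy" (the principal point, pixels), "extrinsics" (4x4, takes a point from camera to world coordinates). Camera axes: x right, y down, z forward; pixel columns grow to the right and rows downward; lengths in m; the calibration is good to about 2 mm. The wrist camera is an equidistant fisheye: a pixel r from the principal point sees the ray r / f radians off the axis. A picture is of the moment at which its call begins: read the wrist's pose just before it. calibration takes no time and is no camera call; for the wrist camera it gives the pose at the moment of the call.
- workorder.hand_in(): hands the job in, once; it reports no verdict.
Trained networks look in the newest picture that a camera, given by its name, has taken for a name from the list of things; names that differ only in an ending like _2 or _b are one class to them, and where a whole thing is asked for, a point or a joint stands for the part that bears it (a point fixed in the world has none). Each returns a list of dicts, best first, with "score" (0 to 1); they miss things now and then, are a little off and sometimes report something else, mostly with a low value. They report only what shows in the picture. A call takes as long as a camera call.
- spotter.search_frame(camera, name): "centre" ([column, row] as shares, 0 to 1, of the picture: columns of its width, rows of its height, amid what is visible of it).
- spotter.outline_of(camera, name): "region" (480x640 bool, what is visible of it) and "centre" ([column, row] as shares, 0 to 1, of the picture: columns of its width, rows of its height, amid what is visible of it).
The state is a dict: "time_s": time; "q": joint angles; "dq": joint speeds; "joint_efforts": joint torques, N m; "eef_pos": TCP position; "eef_rot": TCP orientation; "wrist_force": force on the tool from outside, world axes, zero at the start; "torque": the same for the moment, N m; "opening": opening from 0.0 (shut) to 1.0 (fully open).
Only numpy, scipy, OpenCV 4.12 (cv2) and the standard library are available. Lean on these libraries where they do the work, as an engineer would, in place of code of your own. Each camera call takes 0.05 s, during which the arm holds its last target. There are 200 camera calls.

TASK

Get the dust extraction ready for fettling: gently push the lever of the iris damper round with the fingertips, without gripping or forcing it, until its yellow pointer stands at the red mark on the scale. Then press the green start button on the extractor's switch box fully down and let go of it. Leave the red stop button, the red mark and the pots and tools on the bench alone.

Things in the scene. Friction and masses are not known exactly. Their poses are not given: they have to be found in the camera images.
- damper: Galvanised extraction port with an iris damper, fixed to the bench: a round housing 196 mm in diameter, its flat top 85 mm above the bench, with an open duct stub 125 mm in diameter on top, its rim (132 mm) 106 mm above the bench. Origin on its upright axis at bench height. A white scale with black lines lies on the housing's top on the lever's side, away from the robot
- lever (a joint): Angle of the lever about the damper's upright axis, in rad: 0 at the narrow end of the scale, 1.57 at the wide-open end (11 lines, 0.157 apart; stops at 0 and 1.6); it grows counter-clockwise seen from above. Value 0 lies at a bearing of -0.785 rad from the damper's own x axis. It turns stiffly, at about 3 to 4 N pushed at the knob, and stays where it is left
- lever_knob (a point): Middle of the black upright knob at the lever's end: a round post 18 mm in diameter, from 67 to 112 mm above the bench, 128 mm from the damper's axis, free on both sides; the lever below it is a flat steel bar 16 mm wide and 5 mm thick, its top 67 mm above the bench
- pointer (a point): Tip of the yellow pointer, 3.5 mm wide, that the lever carries over the rim of the housing on to the scale; 85 mm from the damper's axis, 88 mm above the bench, on the same bearing as the knob
- red_mark (a point): Outer end of the red mark, a flat red tab 8 mm wide clipped on the scale at the wanted opening; 85 mm from the damper's axis and 88 mm above the bench, so that it meets the pointer's tip when the lever is set
- start_top (a point): Middle of the top of the green start button, 28 mm in diameter, 92 mm above the bench, on the grey switch box (95 x 150 mm, 70 mm high) that stands on one side of the bench, left or right; it is pressed straight down, goes 6 mm and takes about 5 N, and springs back
- stop_top (a point): Middle of the top of the red stop button, 34 mm in diameter in a yellow collar, 76 mm from the green one on the same box, equally high
- start (a joint): How far the green start button is pressed, in m: 0 up, 0.006 fully down
- stop (a joint): How far the red stop button is pressed, in m: 0 up, 0.006 fully down
- bowl: Leather-hard clay bowl, 110 mm in diameter and 50 mm high, on the banding wheel (turntable 170 mm in diameter, 72 mm high) on the side of the bench opposite the switch box; origin under its middle
- cup: Pale dry clay cup, 76 mm in diameter, 85 mm high, beyond the damper on the left; origin under its middle
- mug: Dark clay mug, 80 mm in diameter, 90 mm high, beyond the damper, left of the middle; origin under its middle
- glaze_jar: Amber glaze jar with a white cap, 68 mm in diameter, 95 mm high, beyond the damper on the right; origin under its middle
- loop_tool: Trimming tool with a wooden handle and a wire loop, 165 mm long, lying on the bench left of the damper, nearer the robot; origin near its middle on the bench
- rib: Wooden throwing rib, 100 x 50 mm with round ends, 6 mm thick, lying on the bench beyond the damper; origin underneath it
- brush: Glaze brush 180 mm long, lying on the bench right of the damper, nearer the robot; origin at its middle on the bench

How it is judged:
On the way, in this order (a step that is already met when the one before it is completed fails the run):
1. the lever is pushed round until its pointer stands at the red mark (horizontal distance between pointer and red_mark below 0.005 m and velocity of joint lever between -0.05 and 0.05 rad/s), for 0.3 s.
2. the green start button is pressed fully down while the pointer stands at the red mark (value of joint start above 0.0045 m and horizontal distance between pointer and red_mark below 0.005 m), for 0.05 s.
At the end, for the whole second after the job is handed in: The yellow pointer's tip is within 5 mm of the middle of the red mark and the lever is at rest; the red mark has not been shifted (4 mm); both buttons are up again (horizontal distance between pointer and red_mark below 0.005 m and velocity of joint lever between -0.02 and 0.02 rad/s and distance of red_mark from where it was at the start of the episode below 0.004 m and value of joint each of start, stop below 0.002 m); the robot touches nothing.
It fails at once if the red stop button is pressed (value of joint stop above 0.003 m).
It fails at once if the lever or damper is gripped or forced (more than 30 N from the fingers) (contact force between the fingers and damper above 30 N).
It fails at once if a pot or tool on the bench is moved by more than 25 mm or lifted (distance of any of bowl, cup, mug, glaze_jar, loop_tool, rib, brush from where it was at the start of the episode above 0.025 m).
It also fails if it takes over 54 s, if anything falls off the work surface, if the arm or the gripper's body presses on something with over 40 N, if the wrist force passes 120 N, or if a joint passes its speed limit or range.

## Working session

There is one attempt and no reset: what is moved stays moved. The work goes in short steps, Python scripts to look and compute and a tool call to move; the robot and the scene stay as the last step left them, time stands still between calls to the robot, and variables do not carry over. Pictures are saved under pics/ and viewed, about 8 in all and at most 12, crops included, and the job is handed in when it is done.

Besides the shell and the picture viewer there is one more tool, called after ">>>" in YAML: its name, and indented under it one key for each argument. move_arm: Moves the arm, as the interface text tells. Its arguments: {"type":"object","properties":{"motion":{"type":"array","items":{"type":"array"}}},"required":["motion"]}

```bash
mkdir -p pics
cat > h.py <<'E'
import numpy as np, cv2
from bench import monitor, viewer, workorder, spotter
def ray(name,px,cal=None):
    c=cal or viewer.calibration(name); f=240/np.tan(np.radians(c["fovy"])/2)
    d=np.array([px[0]-c["cx"],px[1]-c["cy"]],float)
    if name=="wrist":
        r=np.hypot(*d); t=r/f; v=np.array([*(d/max(r,1e-9)*np.sin(t)),np.cos(t)])
    else: v=np.array([d[0]/f,d[1]/f,1])
    E=np.array(c["extrinsics"]); return E[:3,3],E[:3,:3]@v
def at_z(name,px,z,cal=None):
    o,v=ray(name,px,cal); return o+v*(z-o[2])/v[2]
def proj(name,P,cal=None):
    c=cal or viewer.calibration(name); f=240/np.tan(np.radians(c["fovy"])/2)
    E=np.array(c["extrinsics"]); p=E[:3,:3].T@(np.array(P)-E[:3,3])
    if name=="wrist":
        r=np.hypot(p[0],p[1]); t=np.arctan2(r,p[2]); return c["cx"]+f*t*p[0]/r,c["cy"]+f*t*p[1]/r
    return c["cx"]+f*p[0]/p[2],c["cy"]+f*p[1]/p[2]
E
cat > a.py <<'E'
from h import *
np.set_printoptions(precision=4,suppress=True)
o=monitor.get_obs(); print(o["time_s"],o["eef_pos"],o["eef_rot"],o["wrist_force"])
Z=dict(damper=.085,lever_knob=.112,pointer=.088,red_mark=.088,start_top=.092,stop_top=.092)
for n in("scene","side"):
    cv2.imwrite(f"pics/{n}0.png",viewer.camera(n)); print(n,viewer.calibration(n)["extrinsics"][:3,3] if hasattr(viewer.calibration(n)["extrinsics"],'shape') else '')
    for t,z in Z.items():
        for r in spotter.search_frame(n,t)[:2]:
            p=np.array(r["centre"])*[640,480]; print(n,t,round(r["score"],2),p,at_z(n,p,z))
E
python3 a.py
```

```text
0.0 [0.1712 0.5484 0.2384] [-0.0003  0.1508  0.9886 -0.0008] [ 0.0702 -0.1362  0.112 ]
scene [1.2328 0.6765 0.7352]
scene damper 0.86 [318.08  235.488] [0.5581 0.0348 0.085 ]
scene lever_knob 0.6 [271.296 214.512] [ 0.6058 -0.0729  0.112 ]
scene pointer 0.67 [271.296 216.48 ] [ 0.5874 -0.0951  0.088 ]
scene red_mark 0.2 [219.2   283.488] [0.8247 0.0216 0.088 ]
scene stop_top 0.48 [443.52  268.704] [0.459 0.304 0.092]
side [0.4804 0.6605 0.7635]
side damper 0.86 [328.512 245.52 ] [0.5195 0.0329 0.085 ]
side lever_knob 0.5 [308.224 197.808] [ 0.5747 -0.0859  0.112 ]
side pointer 0.69 [308.224 196.8  ] [ 0.5785 -0.117   0.088 ]
side pointer 0.16 [355.2   405.504] [0.453  0.3729 0.088 ]
side start_top 0.53 [358.72  407.616] [0.4476 0.3774 0.092 ]
side stop_top 0.74 [353.28  365.376] [0.4583 0.3072 0.092 ]
side stop_top 0.44 [309.504 200.4  ] [ 0.5736 -0.0999  0.092 ]
```

View pics/scene0.png

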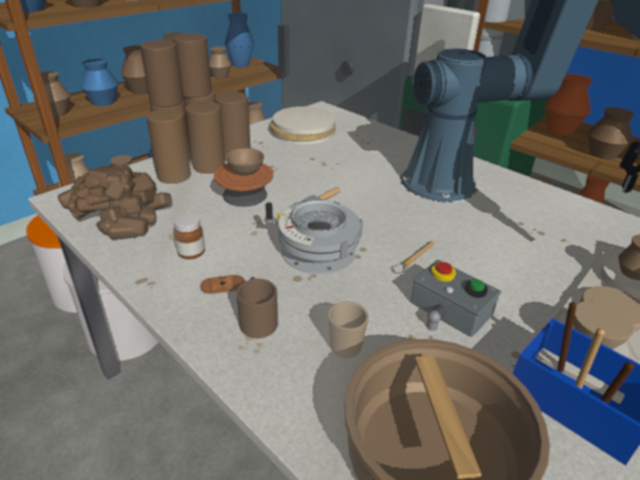

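View pics/side0.png

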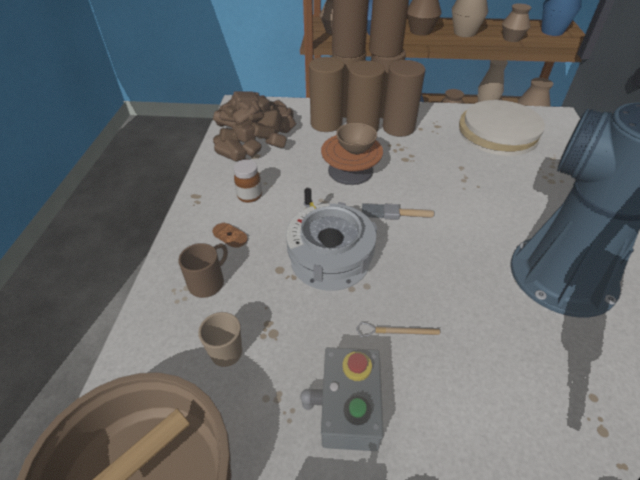

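The scene shows the damper mid-bench with the knob on its right (scene 269,212; side 308,197). The switch box is on the left, with green at (358,408) and red at (357,364) in the side view. I'll crop the damper next.

Run:
```python
import cv2,numpy as np
a=cv2.imread('pics/side0.png')[180:290,270:390]; b=cv2.imread('pics/scene0.png')[190:280,255:375]
a=cv2.resize(a,None,fx=5,fy=5,interpolation=2)[:, :400]; 
b=cv2.resize(b,None,fx=5,fy=5,interpolation=2)[:,:400]
h=550; c=np.zeros((h,800,3),np.uint8); c[:550,:400]=a; c[:450,400:]=b
cv2.imwrite('pics/crop.png',c)
```

```text
(no output)
```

View pics/crop.png

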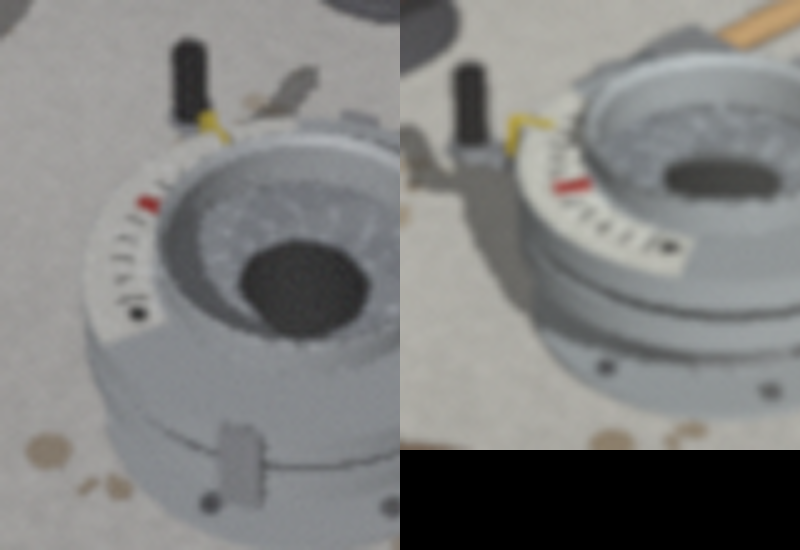

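>>> move_arm:
  motion:
    - [[-7.9, -7.0, -1.0], [0, 0, 0], 0]
    - [[-7.9, -7.0, -1.0], [0, 0, 0], 0]
    - [[-7.9, -7.0, -1.0], [0, 0, 0], 0]
    - [[-7.9, -7.0, -1.0], [0, 0, 0], 0]
    - [[-7.9, -7.0, -1.0], [0, 0, 0], 0]
    - [[-7.9, -7.0, -1.0], [0, 0, 0], 0]
    - [[-7.9, -7.0, -1.0], [0, 0, 0], 0]
    - [[-7.9, -7.0, -1.0], [0, 0, 0], 0]
    - [[-7.9, -7.0, -1.0], [0, 0, 0], 0]
    - [[-7.9, -7.0, -1.0], [0, 0, 0], 0]

```text
time_s: 1.95
eef_pos: [0.4937, 0.0141, 0.2988]
eef_rot: [0.001, 0.151, 0.989, 0.0]
wrist_force: [0.6, 0.5, 0.3]
opening: -0.002
```

```bash
cat > b.py <<'E'
from h import *
import sys
np.set_printoptions(precision=4,suppress=True)
def tri(a,b):
    (o,u),(p,v)=ray("side",a),ray("scene",b); u/=np.linalg.norm(u);v/=np.linalg.norm(v)
    s,t=np.linalg.lstsq(np.c_[u,-v],p-o,rcond=None)[0]; return (o+s*u+p+t*v)/2,np.linalg.norm(o+s*u-p-t*v)
for n,a,b,z in(("knobtop",(307.6,189.5),(269,204),.112),("tip",(315.6,207.6),(285.2,215),.088),("red",(299.8,220.8),(289.6,227.2),.088)):
    print(n,*tri(a,b),at_z("side",a,z)[:2],at_z("scene",b,z)[:2])
o=monitor.get_obs(); print(o["time_s"],o["eef_pos"],o["eef_rot"])
c=viewer.calibration("wrist"); print(c["fovy"],c["extrinsics"]); cv2.imwrite("pics/w1.png",viewer.camera("wrist"))
import json; json.dump({k:np.array(v).tolist() for k,v in c.items()},open("w1.json","w"))
for t,z in dict(lever_knob=.1,pointer=.088,red_mark=.088,damper=.1,start_top=.092,stop_top=.092,bowl=.1).items():
    for r in spotter.search_frame("wrist",t)[:1]:
        p=np.array(r["centre"])*[640,480]; print(t,round(r["score"],2),p,at_z("wrist",p,z,c))
E
python3 b.py
```

```text
knobtop [ 0.579  -0.113   0.1125] 0.001693092170351026 [ 0.5792 -0.115 ] [ 0.5791 -0.1124]
tip [ 0.5575 -0.079   0.088 ] 0.0021820087011916495 [ 0.5576 -0.0807] [ 0.5583 -0.0774]
red [ 0.5881 -0.0298  0.0907] 0.002176792165999439 [ 0.5888 -0.0342] [ 0.5861 -0.0312]
1.95 [0.4937 0.0141 0.2988] [0.0005 0.151  0.9885 0.0001]
65.70646984690485 [[ 0.2974  0.9035  0.3086  0.415 ]
 [ 0.9548 -0.2814 -0.0962  0.039 ]
 [-0.0001  0.3232 -0.9463  0.4332]
 [ 0.      0.      0.      1.    ]]
lever_knob 0.86 [233.024 309.984] [ 0.5727 -0.1048  0.1   ]
pointer 0.64 [228.608 309.792] [ 0.5769 -0.1147  0.088 ]
red_mark 0.37 [297.984 301.2  ] [ 0.5879 -0.0383  0.088 ]
damper 0.85 [306.624 221.52 ] [ 0.5044 -0.0012  0.1   ]
start_top 0.55 [611.008  82.512] [0.4473 0.3721 0.092 ]
stop_top 0.82 [565.376  96.288] [0.4531 0.2969 0.092 ]
bowl 0.87 [ 35.008 286.32 ] [ 0.478  -0.3583  0.1   ]
```

View pics/w1.png

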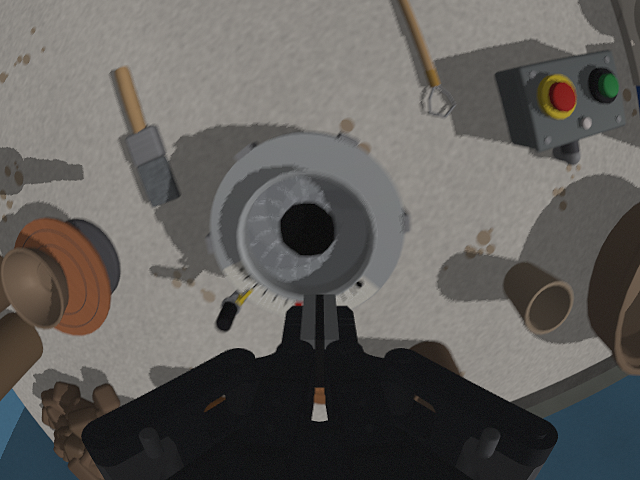

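The wrist view shows the duct centred near (307,228), the knob at (228,316), the pointer at (245,296), the red mark at (298,303) partly behind the fingers, and the brush and bowl clear of the work. Next I fit the damper's axis from the two known circles.

```bash
cat > c.py <<'E'
from h import *
import json
from scipy.optimize import minimize
np.set_printoptions(precision=4,suppress=True)
c=json.load(open("w1.json")); g=cv2.GaussianBlur(cv2.cvtColor(cv2.imread("pics/w1.png"),6),(0,0),1.2).astype(np.float32)
m=cv2.magnitude(cv2.Sobel(g,5,1,0),cv2.Sobel(g,5,0,1)); m=np.minimum(m,120); m[285:]=0
t=np.linspace(0,2*np.pi,240)
def cost(p,parts=((.066,.106),(.098,.085))):
    s=0
    for r,z in parts:
        q=np.array([proj("wrist",(p[0]+r*np.cos(a),p[1]+r*np.sin(a),z),c) for a in t],np.float32)
        s-=cv2.remap(m,q[:,0],q[:,1],1).mean()
    return s
for parts in (((.066,.106),(.098,.085)),((.066,.106),),((.098,.085),)):
    G=[(cost((x,y),parts),x,y) for x in np.arange(.49,.54,.004) for y in np.arange(-.02,.04,.004)]
    r=minimize(cost,min(G)[1:],args=(parts,),method="Nelder-Mead",options=dict(initial_simplex=np.array(min(G)[1:])+np.array([[0,0],[.003,0],[0,.003]])))
    print(r.x,r.fun)
C=r.x if 0 else None
im=cv2.imread("pics/w1.png")[270:330,210:320]; cv2.imwrite("pics/w1c.png",cv2.resize(im,None,fx=7,fy=7,interpolation=2))
hsv=cv2.cvtColor(cv2.imread("pics/w1.png"),40)
E
python3 c.py
```

```text
[ 0.5204 -0.0076] -81.28680419921875
[ 0.5209 -0.0081] -49.14931106567383
[ 0.5196 -0.0067] -33.005428314208984
```

View pics/w1c.png

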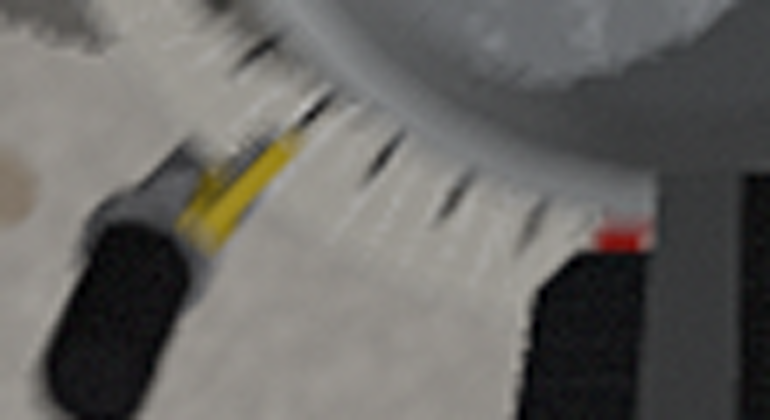

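>>> move_arm:
  motion:
    - [[-1.7, 0, 0], [0, 0, 0], 0]
    - [[-1.7, 0, 0], [0, 0, 0], 0]
    - [[-1.7, 0, 0], [0, 0, 0], 0]
    - [[-1.7, 0, 0], [0, 0, 0], 0]
    - [[-1.7, 0, 0], [0, 0, 0], 0]

```text
time_s: 2.98
eef_pos: [0.5894, -0.0133, 0.2986]
eef_rot: [0.0, 0.15, 0.989, 0.0]
wrist_force: [-1.0, 0.5, 0.2]
opening: -0.0
```

```bash
cat > d.py <<'E'
from h import *
import json,sys
np.set_printoptions(precision=4,suppress=True)
k=sys.argv[1]; o=monitor.get_obs(); print(o["time_s"],o["eef_pos"],o["eef_rot"],o["dq"])
c=viewer.calibration("wrist"); im=viewer.camera("wrist"); cv2.imwrite(f"pics/{k}.png",im)
json.dump({a:np.array(v).tolist() for a,v in c.items()},open(f"{k}.json","w"))
u,v=map(int,proj("wrist",(.55,-.04,.088),c)); u=min(max(u-65,0),510); v=min(max(v-50,0),380); print(u,v)
cv2.imwrite(f"pics/{k}c.png",cv2.resize(im[v:v+100,u:u+130],None,fx=6,fy=6,interpolation=2))
E
python3 d.py w2; sed -i 's/w1/w2/g; s/m\[285:\]=0/m[320:]=0/; /^C=/,$d' c.py; python3 c.py
```

```text
2.975 [ 0.5894 -0.0133  0.2986] [0.0001 0.1502 0.9886 0.    ] [-0.0047 -0.003  -0.0041  0.0016 -0.0043 -0.0013]
214 122
[ 0.5181 -0.0045] -113.41790008544922
[ 0.5188 -0.0069] -65.48271179199219
[ 0.5178 -0.0045] -52.76245880126953
```

View pics/w2c.png

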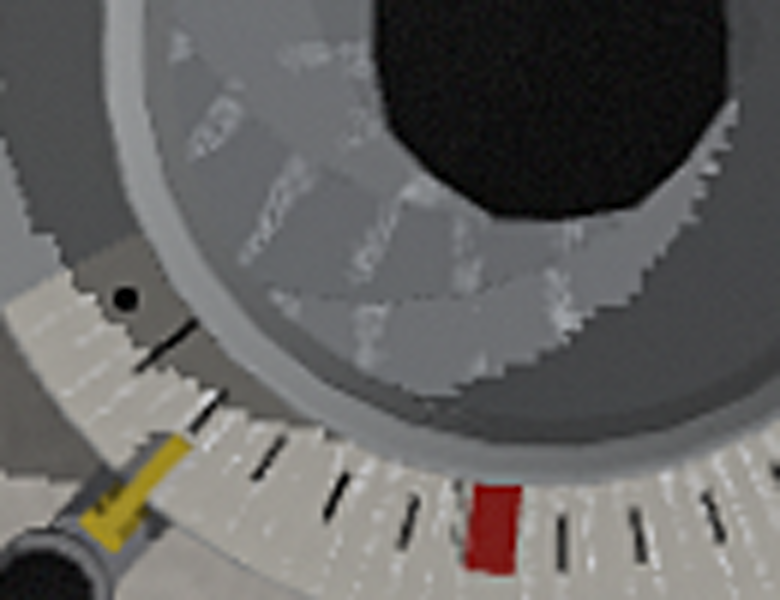

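The crop shows the yellow tip at picture pixel (244.5,195.3) near line 1, and the red mark's outer end at (295.8,217.3) near line 5.

```bash
cat > e.py <<'E'
from h import *
import json
np.set_printoptions(precision=4,suppress=True)
c=json.load(open("w2.json")); C=np.array([.5181,-.0050])
T=at_z("wrist",(244.5,195.3),.088,c)[:2]; R=at_z("wrist",(295.8,217.3),.088,c)[:2]
for n,p in(("tip",T),("red",R)):
    d=p-C; print(n,p,np.hypot(*d),np.arctan2(d[1],d[0]))
cr=lambda x,y:at_z("wrist",(214+x/6,122+y/6),.086,c)[:2]
for i,p in ((0,(165,347)),(1,(207,412)),(2,(268,458)),(3,(336,498)),(4,(407,522)),(6,(562,543)),(7,(640,535)),(8,(713,517))):
    d=cr(*p)-C; print(i,np.hypot(*d),np.arctan2(d[1],d[0]),np.arctan2(d[1],d[0])-i*.157)
for t in ("start_top","stop_top"):
    for r in spotter.search_frame("wrist",t)[:1]:
        p=np.array(r["centre"])*[640,480]; print(t,round(r["score"],2),p,at_z("wrist",p,.092,c))
E
python3 e.py
```

```text
tip [ 0.5602 -0.0791] 0.0851858811904809 -1.054422000832421
red [ 0.5959 -0.0387] 0.0848119232809142 -0.4083425490923988
0 0.07714063896220648 -1.2115718268993976 -1.2115718268993976
1 0.07963894229393989 -1.055113356592955 -1.212113356592955
2 0.0795929517080816 -0.8998109847601752 -1.2138109847601752
3 0.08005140335070875 -0.7399970790483685 -1.2109970790483686
4 0.0797880024523606 -0.5883881339129565 -1.2163881339129565
6 0.08011192104073489 -0.27167934274900774 -1.2136793427490078
7 0.08014230653348023 -0.1139742698450982 -1.2129742698450983
8 0.08027465406385129 0.03687927000304192 -1.2191207299969582
start_top 0.79 [606.976   4.8  ] [0.4518 0.3699 0.092 ]
stop_top 0.86 [561.28  10.8 ] [0.4565 0.2932 0.092 ]
```

Line-to-line spacing, tip radius (85.2 mm) and mark radius (84.8 mm) all agree: axis at (0.518,-0.005), lever now at bearing -1.054, target -0.408. I'll go behind the knob with the fingers shut.

>>> move_arm:
  motion:
    - [[-0.08, -2.34, 1.5], [0, 0, 3.06], 0]
    - [[-0.08, -2.34, 1.5], [0, 0, 3.06], 0]
    - [[-0.08, -2.34, 1.5], [0, 0, 3.06], 0]
    - [[-0.08, -2.34, 1.5], [0, 0, 3.06], 0]
    - [[-0.08, -2.34, 1.5], [0, 0, 3.06], 0]
    - [[-0.08, -2.34, 2.3], [0, 0, 3.06], 0]
    - [[-0.08, -2.34, 3.0], [0, 0, 3.06], 0]
    - [[-0.08, -2.34, 3.54], [0, 0, 3.06], 0]
    - [[-0.08, -2.34, 3.54], [0, 0, 3.06], 0]
    - [[-0.08, -2.34, 3.54], [0, 0, 3.06], 0]

```text
time_s: 4.38
eef_pos: [0.5546, -0.1496, 0.0879]
eef_rot: [0.002, 0.356, 0.934, -0.0]
wrist_force: [0.8, 0.1, -0.2]
opening: -0.001
```

```bash
cat > f.py <<'E'
from h import *
from scipy.spatial.transform import Rotation as Ro
np.set_printoptions(precision=3,suppress=True)
o=monitor.get_obs(); w,x,y,z=o["eef_rot"]; R=Ro.from_quat([x,y,z,w]).as_matrix(); P=np.array(o["eef_pos"])
C=np.array([.518,-.005]); n=R[:2,1]; print("t",o["time_s"],P,"n",n,"F",o["wrist_force"])
for b in (-1.054,-.95,-.85,-.75,-.65,-.55,-.50,-.47,-.44,-.408):
    q=C+.128*np.array([np.cos(b),np.sin(b)])-n*.0235
    print(b,q,(R.T@np.array([*(q-P[:2]),.086-P[2]]))/.06)
E
python3 f.py
```

```text
t 4.375 [ 0.555 -0.15   0.088] n [0.666 0.746] F [ 0.824  0.082 -0.24 ]
-1.054 [ 0.566 -0.134] [0.038 0.318 0.032]
-0.95 [ 0.577 -0.127] [-0.022  0.532  0.033]
-0.85 [ 0.587 -0.119] [-0.058  0.742  0.033]
-0.75 [ 0.596 -0.11 ] [-0.073  0.955  0.033]
-0.65 [ 0.604 -0.1  ] [-0.067  1.168  0.033]
-0.55 [ 0.611 -0.089] [-0.04   1.379  0.034]
-0.5 [ 0.615 -0.084] [-0.018  1.484  0.034]
-0.47 [ 0.616 -0.081] [-0.003  1.546  0.034]
-0.44 [ 0.618 -0.077] [0.014 1.608 0.034]
-0.408 [ 0.62  -0.073] [0.035 1.673 0.034]
```

>>> move_arm:
  motion:
    - [[0.03, 0.2, 0.03], [0, 0, 0], 0]
    - [[0.03, 0.32, 0.03], [0, 0, 0], 0]
    - [[0, 0.45, 0.03], [0, 0, 0], 0]
    - [[-0.03, 0.6, 0.03], [0, 0, 0], 0]
    - [[-0.06, 0.75, 0.03], [0, 0, 0], 0]
    - [[-0.07, 0.9, 0.03], [0, 0, 0], 0]
    - [[-0.07, 1.05, 0.03], [0, 0, 0], 0]
    - [[-0.06, 1.2, 0.03], [0, 0, 0], 0]
    - [[-0.05, 1.3, 0.03], [0, 0, 0], 0]
    - [[-0.05, 1.3, 0.03], [0, 0, 0], 0]

```text
time_s: 5.62
eef_pos: [0.6073, -0.0925, 0.0838]
eef_rot: [-0.0, 0.357, 0.934, 0.0]
wrist_force: [-0.4, 0.4, -0.8]
opening: -0.001
```

```bash
python3 f.py; python3 d.py w3
python3 - <<'E'
from h import *
import json
c=json.load(open('w3.json'));im=cv2.imread('pics/w3.png')
C=np.array([.518,-.005])
print("expect red px",proj("wrist",(.5959,-.0387,.088),c))
for z in(.088,):
  for b in(-.7,-.6,-.5): print(b,proj("wrist",(C[0]+.085*np.cos(b),C[1]+.085*np.sin(b),z),c))
cv2.imwrite('pics/s3.png',viewer.camera("side"))
E
```

```text
t 5.625 [ 0.607 -0.092  0.084] n [0.666 0.746] F [-0.404  0.404 -0.834]
-1.054 [ 0.566 -0.134] [ 0.059 -0.977 -0.036]
-0.95 [ 0.577 -0.127] [-0.    -0.763 -0.036]
-0.85 [ 0.587 -0.119] [-0.037 -0.553 -0.036]
-0.75 [ 0.596 -0.11 ] [-0.052 -0.341 -0.036]
-0.65 [ 0.604 -0.1  ] [-0.045 -0.127 -0.036]
-0.55 [ 0.611 -0.089] [-0.018  0.084 -0.036]
-0.5 [ 0.615 -0.084] [ 0.004  0.189 -0.036]
-0.47 [ 0.616 -0.08 ] [ 0.019  0.251 -0.036]
-0.44 [ 0.618 -0.077] [ 0.037  0.312 -0.036]
-0.408 [ 0.62  -0.073] [ 0.057  0.377 -0.036]
5.625 [ 0.6073 -0.0925  0.0838] [-0.0004  0.3566  0.9342  0.0005] [-0.0056 -0.0024  0.0104  0.0019  0.0003 -0.0058]
255 80
expect red px (np.float64(405.26229844022845), np.float64(222.63801507972903))
-0.7 (np.float64(340.1627423007901), np.float64(233.79188318929837))
-0.6 (np.float64(362.9888103745021), np.float64(232.1016220341792))
-0.5 (np.float64(385.38964784183713), np.float64(228.2749923447077))
```

View pics/w3.png

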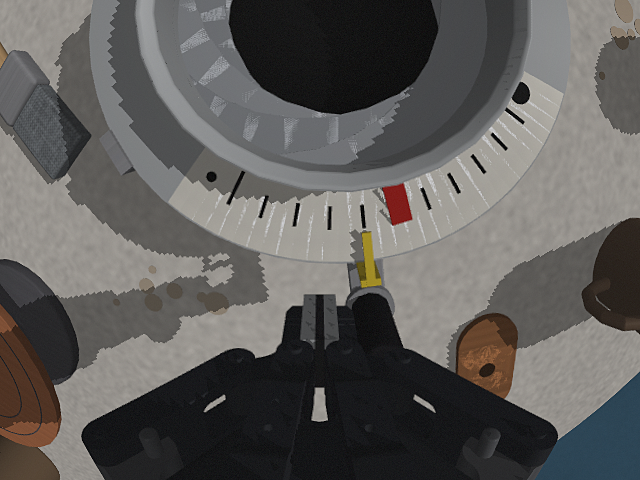

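The pointer tip is at (367,233), the red mark's outer end at (402,223); about 14 mm remain.

>>> move_arm:
  motion:
    - [[0.01, 0.1, 0], [0, 0, 0], 0]
    - [[0.03, 0.2, 0], [0, 0, 0], 0]
    - [[0.05, 0.28, 0], [0, 0, 0], 0]
    - [[0.05, 0.31, 0], [0, 0, 0], 0]
    - [[0.05, 0.31, 0], [0, 0, 0], 0]

```text
time_s: 6.35
eef_pos: [0.6174, -0.0773, 0.0839]
eef_rot: [-0.0, 0.357, 0.934, 0.0]
wrist_force: [-0.8, -0.6, -0.9]
opening: 0.001
```

```bash
cat > g.py <<'E'
from h import *
import json,sys
c=json.load(open(sys.argv[1]+'.json'));im=cv2.imread(f'pics/{sys.argv[1]}.png'); h=cv2.cvtColor(im,40).astype(int)
C=np.array([.518,-.005])
Rm=((h[...,0]<8)|(h[...,0]>174))&(h[...,1]>170)&(h[...,2]>90); Y=(abs(h[...,0]-26)<7)&(h[...,1]>150)&(h[...,2]>90)
for n,M in(("red",Rm),("yel",Y)):
    v,u=np.nonzero(M); P=np.array([at_z("wrist",p,.088,c)[:2] for p in zip(u,v)])-C
    r=np.hypot(*P.T); b=np.arctan2(P[:,1],P[:,0]); k=(r>.06)&(r<.1); r,b=r[k],b[k]
    k=(r>r.max()-.006) if n=="red" else (r<r.min()+.006)
    print(n,"r range",r.min(),r.max(),"end bearing",b[k].mean(),"width",np.ptp(b[k])*.085)
E
python3 f.py|head -1; python3 d.py w4; python3 g.py w2; python3 g.py w3; python3 g.py w4
```

```text
t 6.35 [ 0.617 -0.077  0.084] n [0.667 0.745] F [-0.758 -0.633 -0.861]
6.35 [ 0.6174 -0.0773  0.0839] [-0.0002  0.3568  0.9342  0.0002] [-0.0031 -0.003   0.0013  0.003  -0.0006 -0.0022]
203 88
red r range 0.07040939496773693 0.08458413863053378 end bearing -0.41493395003639 width 0.007102461298010164
yel r range 0.08543432317167644 0.09986108098564256 end bearing -1.0603877763298926 width 0.0029080435778211424
red r range 0.06968194692448867 0.08409662867431052 end bearing -0.42158313270972114 width 0.008231866090075136
yel r range 0.08505912142529283 0.09999346501855746 end bearing -0.5883574742372294 width 0.0032262918830494305
red r range 0.06943746571339773 0.08428736734889054 end bearing -0.4190456329296094 width 0.007958085155180416
yel r range 0.0852407339225166 0.0999489429094922 end bearing -0.44624124047905095 width 0.0032139614692260933
```

View pics/w4c.png

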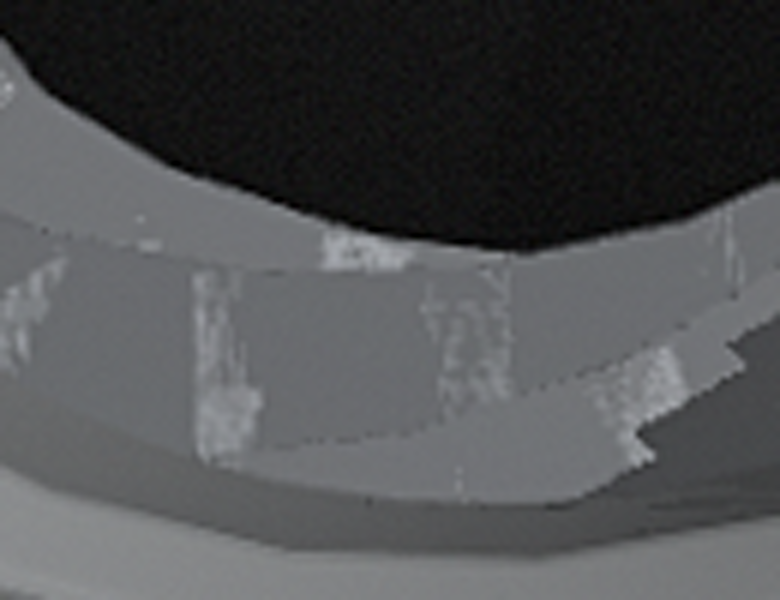

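The crop missed the tip, but the colour measurement is consistent: the pointer is 0.027 rad (2.3 mm) short. One last small nudge, then wait.

>>> move_arm:
  motion:
    - [[0.01, 0.03, 0], [0, 0, 0], 0]
    - [[0.01, 0.055, 0], [0, 0, 0], 0]
    - [[0.01, 0.055, 0], [0, 0, 0], 0]
    - [[0.01, 0.055, 0], [0, 0, 0], 0]

```text
time_s: 6.9
eef_pos: [0.6189, -0.0747, 0.0839]
eef_rot: [-0.0, 0.357, 0.934, 0.0]
wrist_force: [-2.3, -0.6, -1.0]
opening: 0.0
```

```bash
python3 d.py w5; python3 g.py w5
```

```text
6.9 [ 0.6189 -0.0747  0.0839] [-0.0003  0.357   0.9341  0.0001] [-0.0029  0.      0.0007 -0.0002  0.0001 -0.0002]
195 90
red r range 0.06931454528882659 0.08431743998924972 end bearing -0.4198669147311745 width 0.008037971742657652
yel r range 0.0852150945341878 0.09997506316421337 end bearing -0.4229751730436135 width 0.0031746550540358845
```

>>> move_arm:
  motion:
    - [[0, -0.2, 0], [0, 0, 0], 0]
    - [[0, -0.5, 0], [0, 0, 0], 0]
    - [[0, -0.5, 0], [0, 0, 0], 0]
    - [[0, -0.5, -1], [0, 0, 0], 0]
    - [[0, -0.5, -2], [0, 0, 0], 0]
    - [[0, -0.5, -2.7], [0, 0, 0], 0]
    - [[0, -0.5, -2.7], [0, 0, 0], 0]

```text
time_s: 7.82
eef_pos: [0.6017, -0.0981, 0.2514]
eef_rot: [0.005, 0.357, 0.934, 0.0]
wrist_force: [0.4, 0.2, 0.5]
opening: -0.004
```

>>> move_arm:
  motion:
    - [[6, 4.2, 0], [0, 0, 0], 0]
    - [[6, 4.2, 0], [0, 0, 0], 0]
    - [[6, 4.2, 0], [0, 0, 0], 0]
    - [[6, 4.2, 0], [0, 0, 0], 0]
    - [[6, 4.2, 0], [0, 0, 0], 0]
    - [[6, 4.2, 0], [0, 0, 0], 0]
    - [[6, 4.2, 0], [0, 0, 0], 0]
    - [[6, 4.2, 0], [0, 0, 0], 0]
    - [[6, 4.2, 0], [0, 0, 0], 0]
    - [[6, 4.2, 0], [0, 0, 0], 0]

```text
time_s: 9.07
eef_pos: [0.4994, 0.3292, 0.2455]
eef_rot: [-0.0, 0.358, 0.934, -0.0]
wrist_force: [0.2, -1.6, 0.4]
opening: -0.001
```

```bash
python3 d.py w6; python3 g.py w6
python3 - <<'E'
from h import *
import json
c=json.load(open('w6.json'))
for t in("start_top","stop_top"):
    for r in spotter.outline_of("wrist",t)[:2]:
        p=np.array(r["centre"])*[640,480]; M=np.asarray(r["region"]); v,u=np.nonzero(M)
        print(t,round(r["score"],2),p,at_z("wrist",p,.092,c),u.min(),u.max(),v.min(),v.max())
h=cv2.cvtColor(cv2.imread('pics/w6.png'),40).astype(int); v,u=np.nonzero((abs(h[...,0]-65)<15)&(h[...,1]>120)&(h[...,2]>60))
print(len(u),u.mean(),v.mean(),at_z("wrist",(u.mean(),v.mean()),.092,c))
E
```

```text
9.075 [0.4994 0.3292 0.2455] [-0.0002  0.3578  0.9338 -0.0004] [-0.0068 -0.0051 -0.003   0.003   0.0025  0.0025]
68 380
start_top 0.65 [318.72  135.888] [0.44915194 0.3741953  0.092     ] 302 337 119 153
start_top 0.53 [ 22.016 460.704] [ 0.46775729 -0.38690944  0.092     ] 0 49 442 479
stop_top 0.56 [251.904 202.32 ] [0.45231257 0.29924772 0.092     ] 232 272 180 222
950 319.56315789473683 135.92736842105262 [0.44960583 0.37465605 0.092     ]Traceback (most recent call last):
  File "g.py", line 9, in <module>
    k=(r>r.max()-.006) if n=="red" else (r<r.min()+.006)
         ~~~~~^^
    return umr_maximum(a, axis, None, out, keepdims, initial, where)
ValueError: zero-size array to reduction operation maximum which has no identity
```

View pics/w6.png

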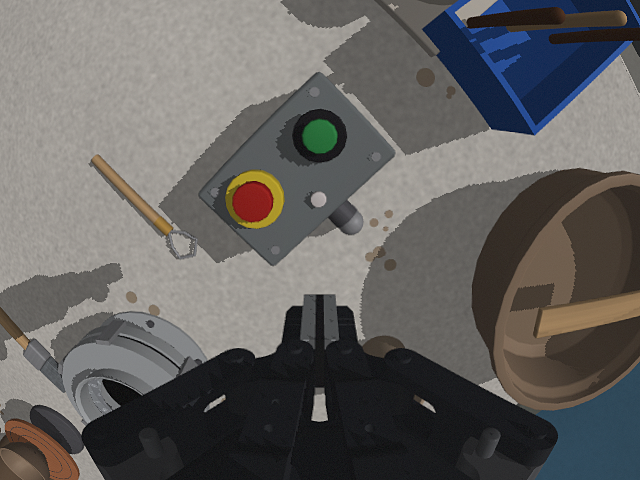

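The green button is at pixel (319,136), world (0.449,0.3745), 75 mm from the red one as it should be. I'll go over it first.

>>> move_arm:
  motion:
    - [[1.13, 0, 1.2], [0, 0, 0], 0]
    - [[1.13, 0, 1.2], [0, 0, 0], 0]
    - [[1.13, 0, 1.2], [0, 0, 0], 0]
    - [[1.13, 0, 2.1], [0, 0, 0], 0]
    - [[1.13, 0, 2.1], [0, 0, 0], 0]
    - [[1.13, 0, 2.1], [0, 0, 0], 0]
    - [[1.13, 0, 2.1], [0, 0, 0], 0]

```text
time_s: 10.1
eef_pos: [0.4503, 0.3763, 0.1227]
eef_rot: [0.001, 0.357, 0.934, 0.002]
wrist_force: [0.5, 0.5, 0.4]
opening: -0.005
```

```bash
python3 f.py|head -1
python3 - <<'E'
from h import *
a=viewer.camera("side"); b=viewer.camera("scene")
r=cv2.resize(a[340:450,290:410],(480,440),interpolation=2); l=cv2.resize(a[185:245,280:340],(320,320),interpolation=2)
c=np.zeros((440,800,3),np.uint8); c[:,:480]=r; c[:320,480:]=l; cv2.imwrite("pics/s7.png",c)
E
```

```text
t 10.1 [0.45  0.376 0.123] n [0.667 0.745] F [0.518 0.548 0.374]
```

View pics/s7.png

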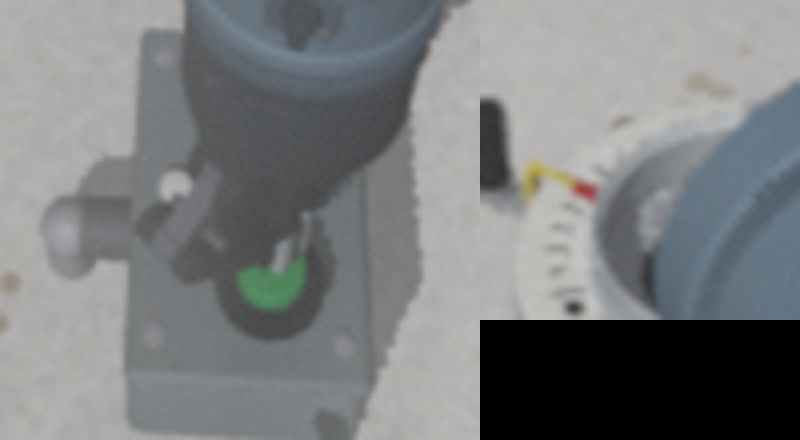

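The pointer meets the red mark end to end, and the fingertips stand over the green button. Now press.

>>> move_arm:
  motion:
    - [[0, 0, 0.2], [0, 0, 0], 0]
    - [[0, 0, 0.3], [0, 0, 0], 0]
    - [[0, 0, 0.38], [0, 0, 0], 0]
    - [[0, 0, 0.43], [0, 0, 0], 0]
    - [[0, 0, 0.43], [0, 0, 0], 0]

```text
time_s: 10.82
eef_pos: [0.4481, 0.3757, 0.0943]
eef_rot: [-0.0, 0.357, 0.934, -0.0]
wrist_force: [-3.4, -1.2, 4.2]
opening: 0.001
```

>>> move_arm:
  motion:
    - [[0, 0, 0.03], [0, 0, 0], 0]
    - [[0, 0, 0.05], [0, 0, 0], 0]
    - [[0, 0, 0.05], [0, 0, 0], 0]

```text
time_s: 11.2
eef_pos: [0.4484, 0.3759, 0.0938]
eef_rot: [0.0, 0.357, 0.934, -0.0]
wrist_force: [-9.8, -6.1, 20.8]
opening: 0.001
```

The force rose from 4 to 21 N with only 0.5 mm of extra travel, so the button is at its end stop. Release and retreat, then look back at the damper from above.

>>> move_arm:
  motion:
    - [[0, 0, -0.3], [0, 0, 0], 0]
    - [[0, 0, -1], [0, 0, 0], 0]
    - [[0, 0, -2], [0, 0, 0], 0]
    - [[0, 0, -3], [0, 0, 0], 0]
    - [[0, 0, -3], [0, 0, 0], 0]
    - [[0, 0, -3], [0, 0, 0], 0]

```text
time_s: 11.95
eef_pos: [0.4483, 0.3758, 0.271]
eef_rot: [0.0, 0.357, 0.934, 0.0]
wrist_force: [-0.6, -0.2, -0.7]
opening: -0.004
```

>>> move_arm:
  motion:
    - [[-5.7, -3.0, 0], [0, 0, 0], 0]
    - [[-5.7, -3.0, 0], [0, 0, 0], 0]
    - [[-5.7, -3.0, 0], [0, 0, 0], 0]
    - [[-5.7, -3.0, 0], [0, 0, 0], 0]
    - [[-5.7, -3.0, 0], [0, 0, 0], 0]
    - [[-5.7, -3.0, 0], [0, 0, 0], 0]
    - [[-5.7, -3.0, 0], [0, 0, 0], 0]
    - [[-5.7, -3.0, 0], [0, 0, 0], 0]
    - [[-5.7, -3.0, 0], [0, 0, 0], 0]
    - [[-5.7, -3.0, 0], [0, 0, 0], 0]

```text
time_s: 13.2
eef_pos: [0.5828, 0.0153, 0.2711]
eef_rot: [-0.0, 0.356, 0.935, 0.0]
wrist_force: [0.3, 0.1, 0.1]
opening: -0.005
```

```bash
python3 d.py w8; python3 g.py w8; python3 -c "
from h import *
cv2.imwrite('pics/s8.png',viewer.camera('side'))"
```

```text
13.2 [0.5828 0.0153 0.2711] [-0.0002  0.3559  0.9345  0.0001] [-0.004  -0.0015 -0.0068 -0.0001 -0.0012 -0.0027]
183 174
red r range 0.07168928991761404 0.08403570146534838 end bearing -0.41529386914628236 width 0.007838366945792086
yel r range 0.08550878922614807 0.09989628622199791 end bearing -0.42325784708611225 width 0.002770808686735696
```

View pics/s8.png

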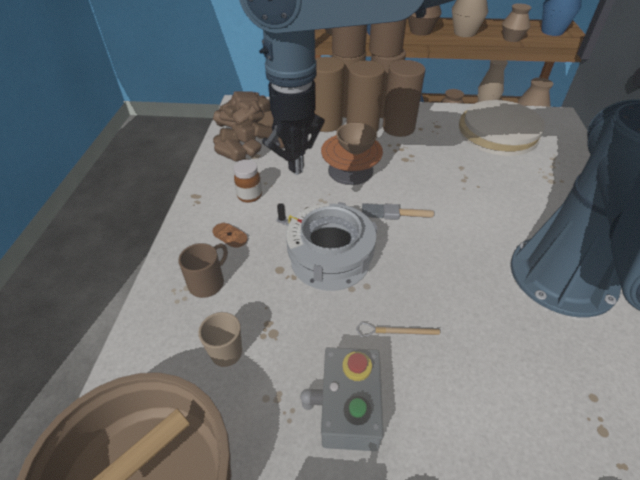

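The pointer is 0.7 mm from the mark's middle, the pots and tools are where they were, both buttons look as they did at the start, and the arm is clear. Handing in.

```bash
python3 -c "
from bench import workorder
print(workorder.hand_in())"
```

```text
the job is handed in; nothing more can be done
None
```

The job is done and handed in at about 13 s of the 54 s allowed; the hand-in reports no verdict.

- **Lever:** I pushed the knob round with the shut fingertips in three short pushes and never gripped it. The readings taken after each push showed at most about 3 N. The last wrist picture puts the yellow pointer about 0.7 mm from the middle of the red mark.
- **Red mark:** It had not moved by more than the measuring error (bearing -0.415 rad before and after).
- **Start button:** I pressed it to its end stop: the force rose from 4 to 21 N over the last 0.5 mm of travel. Then I let go.
- **Final view:** The side picture shows both buttons as at the start, the pots and tools in place, and the arm clear of everything. I judged "buttons up" from the picture only, since the joint values can't be read.

Two checks fell short: one close-up of the pointer missed its target, and one automatic mark check had no damper in view. The other pictures covered both.

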